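Press a ceramic ring in the guarded hand press

TASK

Push the sled that carries the ceramic ring to the right into the hand press until it is fully home against its end stop. Then reach down through the window in the top of the guard and press the lever fully down with the fingertips, without touching the guard. Finish while still holding the lever down; only push and press, do not lift the sled, and leave everything else where it stands.

Things in the scene. Friction and masses are not known exactly. Their poses are not given: they have to be found in the camera images.
- press: Fixed grey hand press. Sizes in mm. Origin at bench height on the ram's axis; x points away from the robot to the lever's hinge, y left along the bed and out of the guard's open side, z up. Bed 105 wide, its top 12 above the bench, runs to y +262; two rails (top 21) guide the sled along y. The whole press moves and turns from run to run. The ram follows the lever, ending 1.5 above the ring.
- guard: Fixed guard over the press: posts, thin steel rods and a flat grey top plate 5 thick, its top 127 above the bench. In the press's axes it covers x -97 to +83, y -83 to +83. Its left side (+y) is open below 70 for the sled. Origin and axes as the press. Not to be touched.
- window (a point): Centre of the rectangular window in the guard's top plate, at the plate's upper face (127 above the bench, press x -35, y 0). The opening measures 68 along the press's x and 90 along its y.
- lever (a joint): Hinge angle of the press lever in rad: 0 up (at rest), 0.26 fully down at its stop. A spring pushes it back up; at the pad it takes about 3 to 4 N to start and about 8 N to hold it fully down. The pad lies 80 from the hinge and goes down about 21 in all.
- pad_top (a point): The lever ends in a black finger pad, 34 (press x) x 40 (y) x 8 thick, straight below the window. This is the centre of the pad's upper face; at rest it lies 17 below the upper face of the guard's top plate (110 above the bench), fully down about 38 below it.
- sled: Loose aluminium sled, about 0.25 kg, on the bed between the rails: plate 80 x 85 x 6 with a ceramic ring (68 diameter, 12 high) fixed on it, a tongue to the left (+y) and an upright push plate at its end. Origin under the ring's centre, axes as the press. Pushed along press -y it meets the end stop with its origin at press y = 0, 12 above the bench. It starts 40 to 70 short.
- push_face (a point): Middle of the outer (+y) face of the sled's push plate, 42 above the bench. The plate is 70 wide, 8 thick, its upper edge 60 above the bench. Push here along press -y. With the sled home this face is at press y = 184, about 100 outside the guard. The space to its left is free.
- jar_big: Bystander: screw-cap jar, 60 diameter x 82 tall, behind the bed. Origin under its centre. Leave alone.
- jar_small: Bystander: screw-cap jar, 48 diameter x 60 tall, behind the bed. Origin under its centre. Leave alone.
- jar_front: Bystander: screw-cap jar, 52 diameter x 66 tall, on the robot's side of the bed. Origin under its centre. Leave alone.
- spare_ring: Bystander: loose cream ceramic ring, 68 diameter x 12, lying on the bench on the robot's side of the bed. Origin under its centre. Leave alone.
- tile_wide: Bystander: glazed test tile standing on a broad clay foot, 73 x 57 x 82 tall. Origin under its centre. Leave alone.
- cup_bowl: Bystander: white pouring bowl, 110 diameter x 62 tall. Origin under its centre. Leave alone.

How it is judged:
By the outcome, as a careful person would: the job done as asked, in the order asked, and still so for the second after the job is handed in, while the arm keeps its last pose, push and grip.
It also fails if it takes over 51 s, if anything falls off the work surface, if the arm or the gripper's body presses on something with over 40 N, if the wrist force passes 120 N, or if a joint passes its speed limit or range.

ROBOT

A 6-joint arm with a two-finger parallel gripper is mounted at the origin on a cart in front of the work surface, level with it; the furniture and walls round the work are solid. World frame = base frame: x ahead of the robot, y to its left, z up, the work surface at z = 0. Lengths are in m, angles in rad, forces in N, time in s.
With the tool pointing down it reaches from about 0.25 to 0.775 m from the base axis. Payload 4 kg.
Tool frame: the origin (TCP) lies between the finger pads; the fingertips stand 8 mm ahead of it and the grasp point (between the pads) lies 11 mm behind it; y points along the fingers, z is the direction in which the jaws open and shut, and the axes are right-handed (so a half turn about y gives the same grasp; the last joint's range is limited). The gripper opens to 85 mm and grips with 20 to 120 N. Pads are 22 mm wide; open, the fingers measure 114 mm over their backs; the gripper's body (76 mm by 85 mm) begins 54 mm behind the grasp point. The pads swing forward as they close: fully open they stand 13 mm farther back than shut.
Start: joints at [1.243, 0.087, 1.371, -0, 1.684, -0.103], TCP at [0.123, 0.536, 0.239] pointing down, gripper open.
Joint ranges: [-3.1, 3.1], [-0.76, 2.03], [0.27, 2.55], [-1.08, 4.22], [0.17, 2.65], [-2.57, 2.57]. Speed limits (rad/s): [2.79, 2.79, 3.14, 3.14, 3.14, 3.14].

INTERFACE

Orientations are given as a rotation vector (axis times angle).
In Python, from station import * gives the robot as it stands. The module is installed in compiled form; this text tells all that it offers.
- The arm moves only by the shell command python3 -m pendant 'ROWS'. ROWS is JSON, a list of rows, each a list of 7 numbers: the turn, a rotation vector about the tool's x, y, z in degrees, then the shift along the tool's x, y, z in mm, then the gripper command: -1 is fully open, 1 is shut, values between are in proportion. A call has 1 to 20 rows; each row shifts and turns the commanded pose from where the row before left it, along the tool's axes as they then stand; what a row does not reach is not made up. A row lasts 1/8 s, in which the tool goes at most 62.5 mm and 10.7 degrees, less where a joint would pass 70% of its speed; a pose out of reach is approached as far as the arm can. A call with a gripper value outside its range is refused whole. The fingers move at their own pace and stop on an object; the grip force is fixed at half the most. Time passes only in rows, so rows that do not move let the fingers close. It gives the time, the measured TCP pose, the force and the opening at its end, in the units of the state.
- get_state(): the state, without advancing time (a new reading comes with each control period).
- grab_frame(name): name is "scene" or "top"; returns (picture, depth): 400x640x3 uint8, red, green, blue; 400x640 float32, m along the optical axis (not along the pixel's ray), 0 where there is no reading.
- camera_info(name): a dict with "fx", "fy", "cx", "cy" (pixels), "eye" and "attitude" of the camera in the world. Camera axes: x right, y down, z forward; pixel columns grow to the right and rows downward; lengths in m; the calibration is good to about 2 mm. A picture is of the moment at which its call begins. camera_info takes no time and is no camera call.
- sign_off(): hands the job in, once; it reports no verdict.
The state is a dict: "time_s": time; "joint_pos": joint angles; "dq": joint speeds; "tau": joint torques, N m; "ee_pos": TCP position; "ee_rot": TCP orientation; "wrist_force": force on the tool from outside, world axes, zero at the start; "wrist_torque": the same for the moment, N m; "gripper_width": opening from 0.0 (shut) to 1.0 (fully open).
Only numpy, scipy, OpenCV 4.12 (cv2) and the standard library are available. Lean on these libraries where they do the work, as an engineer would, in place of code of your own. Each camera call takes 0.05 s, during which the arm holds its last target. There are 200 camera calls.

## Working session

There is one attempt and no reset: what is moved stays moved. The work goes in short steps, Python scripts to look and compute and a shell command to move; the robot and the scene stay as the last step left them, time stands still between calls to the robot, and variables do not carry over. Pictures are saved under pics/ and viewed, about 8 in all and at most 12, crops included, and the job is handed in when it is done.

```bash
mkdir -p pics
cat > h.py <<'E'
from station import *
import numpy as np, cv2
from scipy.spatial.transform import Rotation as R
def att(ci):
    a=np.array(ci["attitude"],float)
    return a if a.shape==(3,3) else (R.from_rotvec(a).as_matrix() if a.size==3 else R.from_quat(a).as_matrix())
def cloud(name,depth):
    ci=camera_info(name);v,u=np.mgrid[:400,:640]
    c=np.stack([(u-ci["cx"])/ci["fx"],(v-ci["cy"])/ci["fy"],np.ones_like(u)],-1)*depth[...,None]
    return c@att(ci).T+np.array(ci["eye"])
def grab(n,tag):
    p,d=grab_frame(n);cv2.imwrite(f"pics/{tag}.png",p[...,::-1]);np.savez(f"{tag}.npz",p=p,d=d);return p,d
E
python3 - <<'E'
from h import *
for n in("scene","top"):
    print(camera_info(n)); grab(n,n+"0")
s=get_state();print(s)
E
```

```text
{'fx': 470.8465687939322, 'fy': 470.8465687939322, 'cx': 322.4719493992417, 'cy': 199.87327130182058, 'eye': array([-0.30164398, -0.41025752,  0.94592273]), 'attitude': array([-1.98359105,  1.24408976, -0.55416646])}
{'fx': 445.46514250561245, 'fy': 445.46514250561245, 'cx': 314.6353152252107, 'cy': 195.53739769134174, 'eye': array([ 0.28294588, -0.07485797,  1.41463138]), 'attitude': array([-2.49197293,  1.58977176, -0.17473751])}
{'time_s': 0.1, 'joint_pos': array([ 1.24286516e+00,  8.78862998e-02,  1.37207663e+00,  2.90061818e-05,
        1.68362402e+00, -1.03121243e-01]), 'dq': array([ 1.26184583e-03, -9.21642818e-04, -2.86460628e-03,  3.68732432e-04,
        3.27860182e-05,  1.17229236e-03]), 'tau': array([ 2.37190092e-03, -3.53019547e+01, -3.14216316e+01, -1.57240001e-04,
        8.06828291e-03, -6.86440558e-06]), 'ee_pos': array([0.12247531, 0.5357522 , 0.23826677]), 'ee_rot': array([-1.56552441,  0.17690033, -0.17618472]), 'wrist_force': array([-0.00610788,  0.39321818,  0.28549173]), 'wrist_torque': array([0.02036338, 0.0092427 , 0.06801273]), 'gripper_width': 0.9987437772737311}
```

View pics/scene0.png

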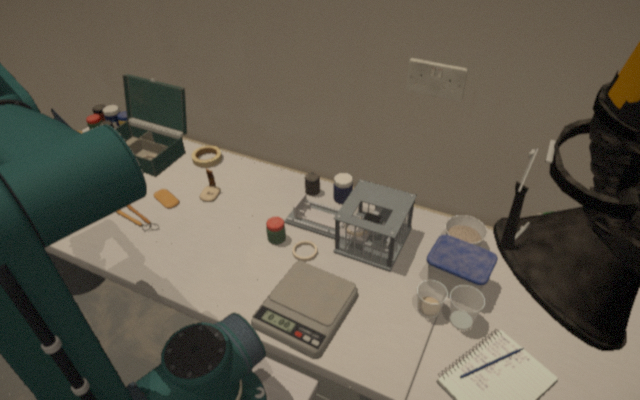

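View pics/top0.png

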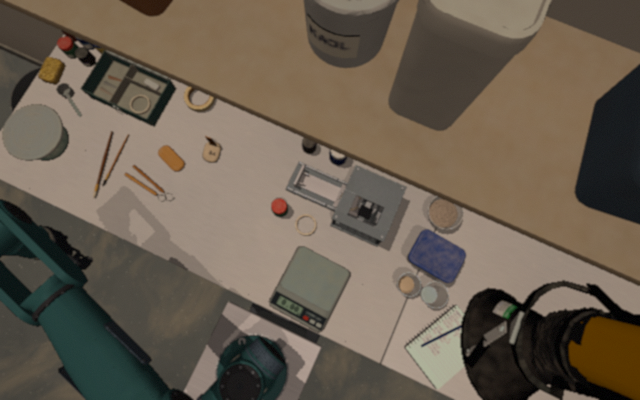

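Press is at about (370,205) in top and (375,220) in scene, with the sled's push plate at about (292,178) in top. Next I measure the guard plate, the window, and the push plate.

```bash
cat > m.py <<'E'
from h import *
for n in("top","scene"):
    f=np.load(n+"0.npz");p,d=f["p"],f["d"];P=cloud(n,d)
    z=P[...,2]
    u0,u1,v0,v1=(270,430,120,260) if n=="top" else (270,430,150,280)
    roi=np.zeros(z.shape,bool);roi[v0:v1,u0:u1]=1
    m=((abs(z-.127)<.008)&roi).astype(np.uint8)
    k,l,st,c=cv2.connectedComponentsWithStats(m);i=1+st[1:,4].argmax();m=(l==i)
    Q=P[m];print(n,"bench z",np.median(z[roi&(abs(z)<.01)]),"plate n,z",len(Q),np.median(Q[:,2]),Q[:,2].std())
    (cx,cy),wh,a=cv2.minAreaRect((Q[:,:2]*1000).astype(np.float32));print(" rect",cx,cy,wh,a)
    # window hole
    cs,h=cv2.findContours(m.astype(np.uint8),cv2.RETR_CCOMP,cv2.CHAIN_APPROX_NONE)
    ci=camera_info(n)
    def ray(uv,zz):
        r=np.c_[(uv[:,0]-ci["cx"])/ci["fx"],(uv[:,1]-ci["cy"])/ci["fy"],np.ones(len(uv))]@att(ci).T
        e=np.array(ci["eye"]);return e+r*((zz-e[2])/r[:,2])[:,None]
    for c_,hh in zip(cs,h[0]):
        if len(c_)>20:
            X=ray(c_[:,0].astype(float),.127)[:,:2]*1000
            print(" contour hole" if hh[3]>=0 else " outer",len(c_),cv2.minAreaRect(X.astype(np.float32)))
    big=cv2.resize(p[v0:v1,u0:u1,::-1],None,fx=4.8,fy=4.8,interpolation=cv2.INTER_CUBIC);cv2.imwrite(f"pics/{n}_crop.png",big[:600,:800])
    # push plate : heights .045-.065
    m=(abs(z-.054)<.010)&roi
    k,l,st,c=cv2.connectedComponentsWithStats(m.astype(np.uint8))
    for i in range(1,k):
        if st[i,4]>12:Q=P[l==i];print(" h54",st[i],Q.mean(0)*1000,Q.min(0)*1000,Q.max(0)*1000)
E
python3 m.py
```

```text
top bench z -0.00020261223455697586 plate n,z 2670 0.1266307116579798 0.0026067724781286754
 rect 589.6909790039062 -112.19004821777344 (181.17703247070312, 165.82376098632812) 0.5435524582862854
 outer 209 ((589.1856079101562, -112.24554443359375), (179.95730590820312, 165.65489196777344), 0.5139321684837341)
 contour hole 97 ((561.205810546875, -112.30756378173828), (70.78832244873047, 94.68204498291016), 0.5304610729217529)
 h54 [302 138  15  13 116] [698.43767277 138.44889664  56.90238831] [681.90017136 117.49362808  44.20318347] [715.7187057  161.21041583  63.93265046]
 h54 [329 153  18   9  39] [694.06173846  32.3217416   55.72563561] [684.71712065   9.50960894  44.87000645] [712.95587997  65.69303859  62.67770968]
 h54 [294 165  11  21  68] [593.44186493 121.64051449  56.8039878 ] [559.7410755  118.00409651  44.66119458] [629.01101925 126.51489546  63.51761715]
 h54 [358 198   6  11  36] [594.81832242 -89.2460443   53.490835  ] [576.58741837 -94.38364695  47.79596993] [610.73742103 -83.19099365  62.0915779 ]
 h54 [271 203  17  12  76] [468.16782003 128.86967735  58.4000301 ] [
[... 1969 characters left out ...]
 [450.96188501 109.42206197  44.14973388] [494.07315777 139.1882599   63.88453241]
 h54 [367 230   6   4  13] [ 569.03905809 -108.4245938    50.93337666] [ 567.17256696 -114.84160086   47.03056712] [573.02931334 -98.18064202  55.64190677]
 h54 [335 235   5   7  23] [505.69444609 -39.3337673   53.74772274] [499.88030449 -43.42899708  44.43666944] [514.92740166 -33.55643203  61.59378767]
 h54 [388 253   5   6  24] [ 506.22869218 -188.02812849   53.30428982] [ 502.51129835 -192.58179982   44.61340931] [ 511.73261849 -182.97100452   62.50122574]
 h54 [281 260  66  20 701] [370.12079007 -24.33384683  49.25132075] [ 320.81928302 -116.73724364   44.06050248] [400.11551323  26.701483    53.96891739]
```

Run:
```python
from h import *
s=get_state();M=R.from_rotvec(s["ee_rot"]).as_matrix();print(M.round(3))
P=cloud("top",np.load("top0.npz")["d"])
for u,v in((250,70),(300,100),(350,120),(440,60),(600,200)):print(u,v,P[v,u].round(3))
a=P[120:200,285:350].reshape(-1,3);a=a[(abs(a[:,0]-.594)<.05)&(a[:,1]>.09)&(a[:,1]<.15)]
for lo in(.03,.04,.05,.057):
    q=a[(a[:,2]>lo)&(a[:,2]<lo+.008)];print(lo,len(q),q[:,:2].min(0) if len(q) else'',q[:,:2].max(0) if len(q) else'')
```

```text
[[ 0.975 -0.001  0.223]
 [-0.223 -0.002  0.975]
 [-0.    -1.    -0.002]]
250 70 [0.521 0.134 0.845]
300 100 [0.511 0.052 0.843]
350 120 [ 0.514 -0.022  0.841]
440 60 [ 0.54  -0.093  1.013]
600 200 [ 0.53  -0.344  0.886]
0.03 32 [0.56018098 0.09905557] [0.62622616 0.11968222]
0.04 10 [0.55974108 0.11104585] [0.625876   0.12251551]
0.05 27 [0.5599366  0.11861954] [0.62813434 0.1265149 ]
0.057 39 [0.56116163 0.11817584] [0.62901102 0.1262087 ]
```

View pics/top_crop.png

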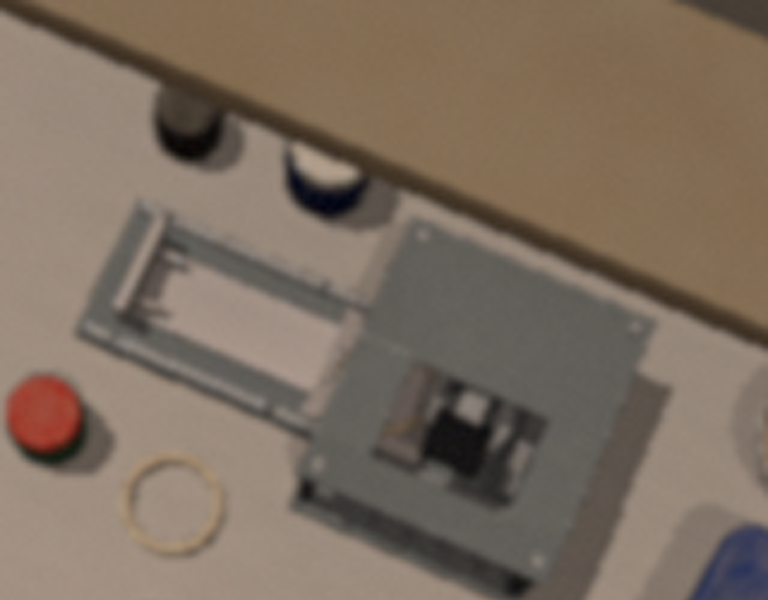

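Crop: push plate at (140,265), black pad visible inside the window at (460,440). Press yaw is about 0.5°, window is at (562,−112), and the push face is at y≈126, so the push is about 54 mm to y≈72. I'll align the tool, shut the gripper, and go to the left of the push plate.

```bash
python3 -m pendant '[[0,-6.7,0,0,0,0,1],[0,-6.7,0,0,0,0,1],[0,0,0,33.7,0,-24.7,1],[0,0,0,33.7,0,-24.7,1],[0,0,0,33.7,0,-24.7,1],[0,0,0,33.7,0,-24.7,1],[0,0,0,33.7,0,-24.7,1],[0,0,0,33.7,0,-24.7,1],[0,0,0,33.7,0,-24.7,1],[0,0,0,33.7,0,-24.7,1],[0,0,0,33.7,0,-24.7,1],[0,0,0,33.7,0,-24.7,1],[0,0,0,33.7,0,-24.7,1],[0,0,0,33.7,0,-24.7,1],[0,0,0,33.7,0,-24.7,1],[0,0,0,33.7,0,-24.7,1],[0,0,0,0,0,0,1],[0,0,0,0,0,0,1]]'; python3 -c "
from h import *
s=get_state();print(R.from_rotvec(s['ee_rot']).as_matrix().round(3),s['wrist_force'],s['gripper_width'])"
```

```text
time_s: 2.35
ee_pos: [0.597, 0.1949, 0.2386]
ee_rot: [-1.571, -0.006, 0.009]
wrist_force: [0.4, 0.1, -0.7]
gripper_width: 0.002
[[ 1.    -0.002 -0.009]
 [ 0.009  0.     1.   ]
 [-0.002 -1.     0.   ]] [ 0.37448387  0.12430991 -0.66923194] 0.001837480874458785
```

```bash
python3 -m pendant '[[0,0,0,-3,33,0,1],[0,0,0,0,33,0,1],[0,0,0,0,33,0,1],[0,0,0,0,33,0,1],[0,0,0,0,33,0,1],[0,0,0,0,33,0,1],[0,0,0,0,0,0,1]]'; python3 -m pendant '[[0,0,0,0,0,-10,1],[0,0,0,0,0,-10,1],[0,0,0,0,0,-10,1],[0,0,0,0,0,-8,1],[0,0,0,0,0,-6,1],[0,0,0,0,0,-6,1],[0,0,0,0,0,-6,1],[0,0,0,0,0,-6,1],[0,0,0,0,0,0,1]]'; python3 -c "
from h import *
grab('top','top1');p,d=grab('scene','scene1');cv2.imwrite('pics/s1c.png',cv2.resize(p[130:290,250:440,::-1],None,fx=3.7,fy=3.7,interpolation=2))"
```

```text
time_s: 3.22
ee_pos: [0.591, 0.1952, 0.038]
ee_rot: [-1.572, -0.002, 0.014]
wrist_force: [-0.5, 0.7, 0.3]
gripper_width: -0.003
time_s: 4.35
ee_pos: [0.5951, 0.1321, 0.0413]
ee_rot: [-1.571, -0.007, 0.007]
wrist_force: [0.4, -0.2, -0.3]
gripper_width: -0.002
```

View pics/s1c.png

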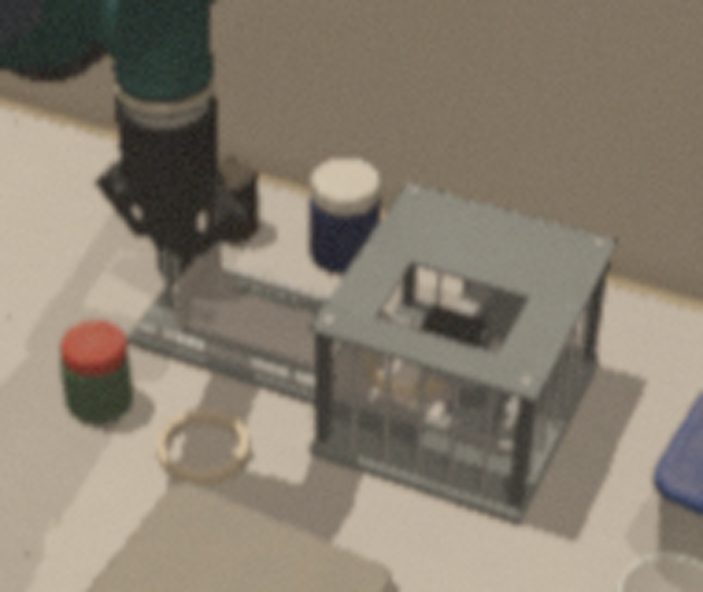

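The closed fingers (170,290) are at the push plate (205,280), lined up. I'll push on slowly.

```bash
python3 -m pendant '[[0,0,0,0,0,-5,1],[0,0,0,0,0,-5,1],[0,0,0,0,0,-5,1],[0,0,0,0,0,-5,1],[0,0,0,0,0,-5,1],[0,0,0,0,0,-5,1],[0,0,0,0,0,-5,1],[0,0,0,0,0,-5,1],[0,0,0,0,0,0,1]]';for i in 1; do python3 -m pendant '[[0,0,0,0,0,-2,1],[0,0,0,0,0,-2,1],[0,0,0,0,0,0,1]]';done; python3 -m pendant '[[0,0,0,0,0,-2,1],[0,0,0,0,0,-2,1],[0,0,0,0,0,0,1]]'
```

```text
time_s: 5.58
ee_pos: [0.5955, 0.092, 0.0414]
ee_rot: [-1.571, -0.007, 0.007]
wrist_force: [-0.8, 0.3, -0.3]
gripper_width: 0.005
time_s: 5.95
ee_pos: [0.5955, 0.0886, 0.0414]
ee_rot: [-1.571, -0.007, 0.007]
wrist_force: [0.1, 0.7, 0.5]
gripper_width: -0.0
time_s: 6.32
ee_pos: [0.5956, 0.0878, 0.0417]
ee_rot: [-1.565, -0.008, 0.007]
wrist_force: [-0.3, 8.3, 0.5]
gripper_width: 0.001
```

```bash
python3 -m pendant '[[0,0,0,0,0,-2,1],[0,0,0,0,0,-2,1],[0,0,0,0,0,0,1],[0,0,0,0,0,0,1]]'
cat > f.py <<'E'
from h import *
import sys
t=sys.argv[1];p,d=grab('top','top'+t);P=cloud('top',d)
a=P[130:215,285:350].reshape(-1,3);a=a[(abs(a[:,0]-.594)<.045)&(a[:,1]>.03)&(a[:,1]<.15)&(abs(a[:,2]-.057)<.006)]
print(len(a),np.percentile(a[:,:2],[2,50,98],axis=0).round(4) if len(a) else '',get_state()['wrist_force'])
cv2.imwrite(f'pics/t{t}.png',cv2.resize(p[130:250,280:420,::-1],None,fx=5,fy=5,interpolation=2))
E
python3 f.py 2
```

```text
time_s: 6.82
ee_pos: [0.5957, 0.0876, 0.0423]
ee_rot: [-1.558, -0.01, 0.007]
wrist_force: [-0.3, 17.9, 1.9]
gripper_width: 0.003
1 [[0.5851 0.0784]
 [0.5851 0.0784]
 [0.5851 0.0784]] [-0.51521618 18.72082791  2.86896947]
```

Hard stop at face y≈73 mm (expected 72) with 18 N. I'll back off, lift, and check.

```bash
python3 -m pendant '[[0,0,0,0,0,5,1],[0,0,0,0,0,10,1],[0,0,0,0,0,15,1],[0,0,0,0,0,15,1],[0,0,0,0,-30,0,1],[0,0,0,0,-30,0,1],[0,0,0,0,-30,0,1],[0,0,0,0,-30,0,1],[0,0,0,0,-30,0,1],[0,0,0,0,-30,0,1],[0,0,0,0,0,30,1],[0,0,0,0,0,30,1],[0,0,0,0,0,0,1]]'; python3 f.py 3
```

```text
time_s: 8.5
ee_pos: [0.5942, 0.1879, 0.2211]
ee_rot: [-1.57, -0.009, 0.01]
wrist_force: [1.0, -0.1, 0.9]
gripper_width: 0.0
55 [[0.5614 0.0635]
 [0.5954 0.0672]
 [0.6256 0.0717]] [ 0.13766862 -1.06244129  0.66381044]
```

View pics/t3.png

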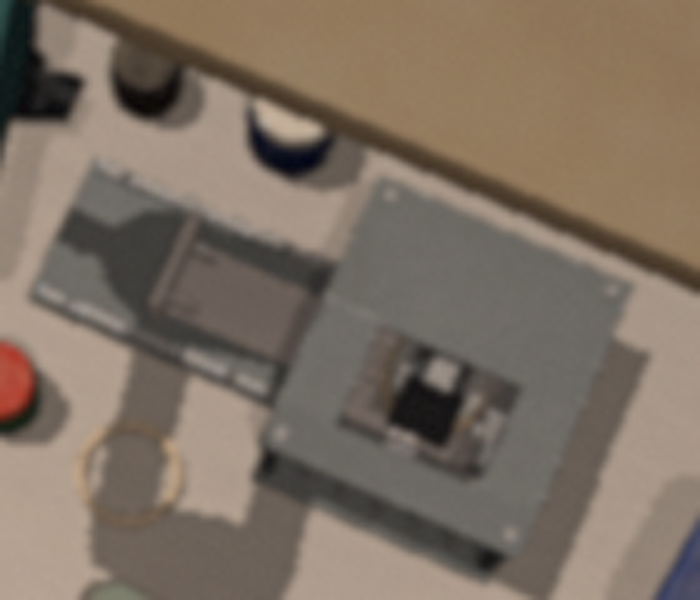

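Sled face reads y≈71.7 mm, so it is home (push plate at (175,265), stop expected at 72). Next, above the window.

```bash
python3 -m pendant '[[0,0,0,-3.5,0,-30,1],[0,0,0,-3.5,0,-30,1],[0,0,0,-3.5,0,-30,1],[0,0,0,-3.5,0,-30,1],[0,0,0,-3.5,0,-30,1],[0,0,0,-3.5,0,-30,1],[0,0,0,-3.5,0,-30,1],[0,0,0,-3.5,0,-30,1],[0,0,0,-3.5,0,-30,1],[0,0,0,-3.5,0,-30,1],[0,0,0,0,0,0,1],[0,0,0,0,0,0,1],[0,0,0,0,0,0,1],[0,0,0,0,0,0,1]]'; python3 -c "
from h import *
for i in range(3):
  p,d=grab('scene','scene4');s=get_state();print(s['ee_pos'],s['ee_rot'])
cv2.imwrite('pics/s4.png',cv2.resize(p[110:280,300:460,::-1],None,fx=3.5,fy=3.5,interpolation=2))"
```

```text
time_s: 10.3
ee_pos: [0.5624, -0.1139, 0.2214]
ee_rot: [-1.571, -0.008, 0.008]
wrist_force: [-0.9, 0.1, -0.2]
gripper_width: -0.004
[ 0.56241362 -0.11396178  0.22131843] [-1.57068105 -0.00801374  0.00800207]
[ 0.56241924 -0.11407421  0.22133101] [-1.57070114 -0.0079216   0.00781027]
[ 0.5624135  -0.1141584   0.22133701] [-1.57068063 -0.00782912  0.00771047]
```

```bash
python3 -m pendant '[[0,0,0,0,18,1.5,1],[0,0,0,0,18,0,1],[0,0,0,0,18,0,1],[0,0,0,0,18,0,1],[0,0,0,0,12,0,1],[0,0,0,0,0,0,1],[0,0,0,0,0,0,1]]'; python3 -c "
from h import *
p,d=grab('scene','scene5');q,d=grab('top','top5')
a=cv2.resize(p[130:270,310:440,::-1],None,fx=3,fy=3,interpolation=2);b=cv2.resize(q[130:270,300:430,::-1],None,fx=3,fy=3,interpolation=2)
cv2.imwrite('pics/s5.png',np.hstack([a,b]))"
```

```text
time_s: 11.32
ee_pos: [0.5628, -0.1133, 0.138]
ee_rot: [-1.571, -0.008, 0.006]
wrist_force: [-0.0, 0.7, 0.8]
gripper_width: -0.0
```

View pics/s5.png

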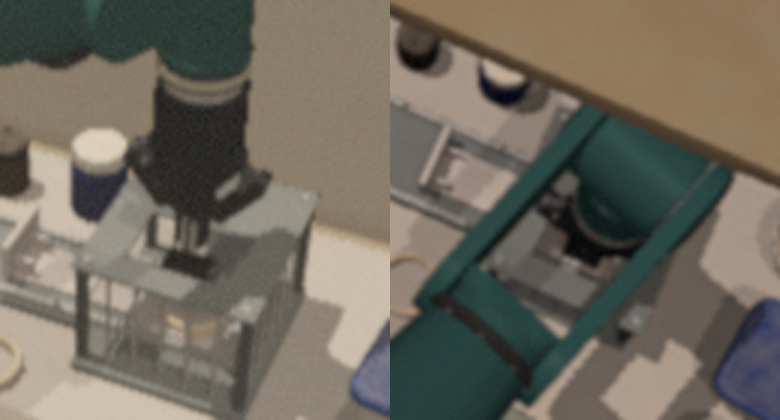

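The fingers enter the window centred (left view, (190,240)). The knuckles beside the body stick out, so I'll check their height against the plate before pressing.

Run:
```python
from h import *
for n in("scene","scene4"):
    f=np.load(("scene5" if n=="scene" else n)+".npz");P=cloud("scene",f["d"]);z=P[...,2]
    s={"scene":.138,"scene4":.2213}[n]-.008
    m=(f["p"].max(-1)<75)&(abs(P[...,0]-.5625)<.07)&(abs(P[...,1]+.1135)<.11)&(z>.14)
    Q=P[m];h=Q[:,2]-s
    for lo in range(10,130,10):
        q=Q[(h>lo/1e3)&(h<=lo/1e3+.01)]
        if len(q)>2:print(n,"above tip",lo,len(q),"x",(q[:,0].min()-.5625).round(3),(q[:,0].max()-.5625).round(3),"y",(q[:,1].min()+.1135).round(3),(q[:,1].max()+.1135).round(3))
```

```text
scene above tip 10 12 x -0.007 0.005 y -0.015 0.009
scene above tip 20 10 x -0.006 0.007 y -0.016 0.009
scene above tip 30 18 x -0.01 0.001 y -0.016 0.01
scene above tip 40 42 x -0.014 0.011 y -0.027 0.03
scene above tip 50 108 x -0.015 0.012 y -0.036 0.036
scene above tip 60 83 x -0.017 0.013 y -0.046 0.042
scene above tip 70 103 x -0.019 0.01 y -0.053 0.053
scene above tip 80 119 x -0.019 0.002 y -0.062 0.055
scene above tip 90 130 x -0.019 0.008 y -0.062 0.055
scene above tip 100 125 x -0.022 -0.0 y -0.049 0.039
scene above tip 110 63 x -0.019 0.007 y -0.043 0.039
scene above tip 120 21 x -0.033 -0.003 y -0.041 0.032
scene4 above tip 10 10 x -0.008 -0.002 y -0.016 0.011
scene4 above tip 20 19 x -0.014 0.003 y -0.017 0.008
scene4 above tip 30 18 x -0.011 0.007 y -0.016 0.008
scene4 above tip 40 50 x -0.015 0.011 y -0.033 0.024
scene4 above tip 50 127 x -0.015 0.012 y -0.038 0.034
scene4 above tip 60 88 x -0.019 0.012 y -0.044 0.041
scene4 above tip 70 124 x -0.019 0.011 y -0.052 0.05
scene4 above tip 80 131 x -0.019 0.0 y -0.062 0.054
scene4 above tip 90 167 x -0.021 0.008 y -0.064 0.054
scene4 above tip 100 144 x -0.021 0.005 y -0.051 0.04
scene4 above tip 110 83 x -0.02 0.007 y -0.044 0.036
scene4 above tip 120 25 x -0.034 0.001 y -0.041 0.033
```

At 38 mm depth the hand is about ±27 mm wide, against a 45 mm half-window, so it clears. Pressing.

```bash
python3 -m pendant '[[0,0,0,0,6,1.5,1],[0,0,0,0,6,0,1],[0,0,0,0,4,0,1],[0,0,0,0,0,0,1]]';python3 -m pendant '[[0,0,0,0,4,0,1],[0,0,0,0,4,0,1],[0,0,0,0,0,0,1]]';python3 -m pendant '[[0,0,0,0,4,0,1],[0,0,0,0,4,0,1],[0,0,0,0,0,0,1]]'; python3 -m pendant '[[0,0,0,0,3,0,1],[0,0,0,0,2,0,1],[0,0,0,0,0,0,1]]'
```

```text
time_s: 11.92
ee_pos: [0.5619, -0.1115, 0.1205]
ee_rot: [-1.57, -0.006, 0.008]
wrist_force: [-0.1, -0.5, 0.7]
gripper_width: 0.0
time_s: 12.3
ee_pos: [0.5619, -0.1118, 0.1138]
ee_rot: [-1.571, -0.006, 0.008]
wrist_force: [-3.8, 0.1, 5.2]
gripper_width: 0.002
time_s: 12.68
ee_pos: [0.5612, -0.1119, 0.1061]
ee_rot: [-1.571, -0.005, 0.009]
wrist_force: [-6.6, 0.2, 7.6]
gripper_width: 0.001
time_s: 13.05
ee_pos: [0.561, -0.1118, 0.1013]
ee_rot: [-1.571, -0.005, 0.009]
wrist_force: [-7.7, 0.5, 9.1]
gripper_width: 0.003
```

```bash
python3 -m pendant '[[0,0,0,0,2,0,1],[0,0,0,0,2,0,1],[0,0,0,0,0,0,1]]';python3 -m pendant '[[0,0,0,0,2,0,1],[0,0,0,0,0,0,1]]';python3 -m pendant '[[0,0,0,0,2,0,1],[0,0,0,0,0,0,1]]'
```

```text
time_s: 13.42
ee_pos: [0.5611, -0.1119, 0.0985]
ee_rot: [-1.571, -0.005, 0.009]
wrist_force: [-8.4, 0.6, 12.1]
gripper_width: 0.002
time_s: 13.68
ee_pos: [0.5611, -0.1119, 0.0983]
ee_rot: [-1.572, -0.006, 0.008]
wrist_force: [-11.3, 1.8, 18.9]
gripper_width: 0.003
time_s: 13.92
ee_pos: [0.5612, -0.1119, 0.098]
ee_rot: [-1.572, -0.006, 0.008]
wrist_force: [-15.0, 2.9, 25.7]
gripper_width: -0.005
```

```bash
python3 -m pendant '[[0,0,0,0,0,0,1],[0,0,0,0,0,0,1],[0,0,0,0,0,0,1],[0,0,0,0,0,0,1]]'; python3 f.py 6; python3 -c "
from h import *
p,d=grab('scene','scene6')
P=cloud('scene',d);m=(abs(P[...,0]-.592)<.05)&(abs(P[...,1]-.07)<.025)&(abs(P[...,2]-.056)<.007);print(m.sum(),np.percentile(P[m][:,1],[5,50,95]))
cv2.imwrite('pics/s6.png',cv2.resize(p[120:290,270:440,::-1],None,fx=3.5,fy=3.5,interpolation=2))"
```

```text
time_s: 14.42
ee_pos: [0.5612, -0.1119, 0.098]
ee_rot: [-1.572, -0.007, 0.008]
wrist_force: [-14.2, 2.5, 24.7]
gripper_width: -0.001
56 [[0.5615 0.0634]
 [0.5928 0.0674]
 [0.6267 0.0712]] [-14.52235256   2.21874032  24.75677392]
70 [0.06309664 0.06537749 0.07130844]
```

View pics/s6.png

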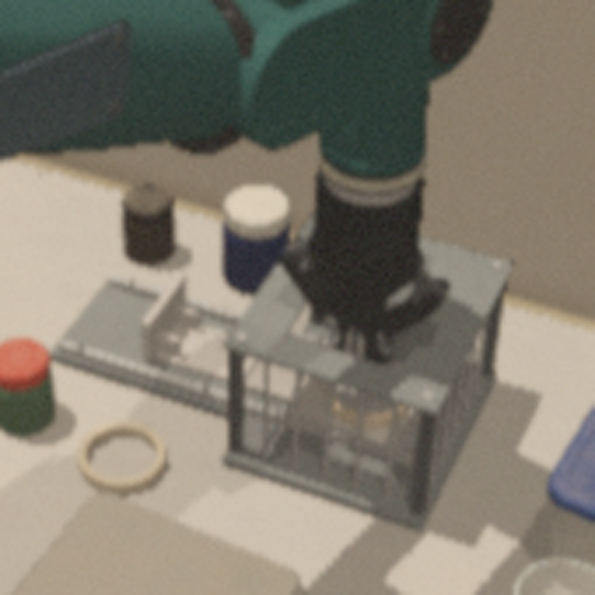

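The fingers are through the window at (365,340) with clear margin to its edges. The sled is still home with its push plate at (160,320), and the jars and ring have not moved.

```bash
python3 -c "
from station import *
print(sign_off())"
```

```text
the job is handed in; nothing more can be done
None
```

I pushed the sled home with the closed fingers, then pressed the lever down through the guard window and signed off at about 14.5 s, still holding it.

- **Sled:** it met a hard stop at about 18 N. In the images afterwards the push face read y ≈ 71–72 mm, against an expected 72, both before and during the press.
- **Lever:** from contact the tips went down about 21 mm. There the force rose sharply, which is the lever's stop. I held it with about 25 N down. A sideways wrist force of about 14 N toward the robot came with it. It rose with the downward force, so I took it as friction on the tilted pad; I did not check it separately.
- **Guard:** measured from the scene camera, the part of the hand at plate height was at most about ±27 mm wide along y, against the window's ±45 mm. The last picture shows the fingers inside the opening and nothing touching the guard.
- **Other objects:** the jars and the spare ring look unmoved in the last picture.

No check failed or disagreed.

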